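Set the saw jig's length stop and load the brass bar

TASK

Nudge the stiff blue stop block along the sawing jig until the white line on its top meets the tip of the red pointer, without pushing it past the pointer. Then lay the brass bar lengthwise on the jig's bed, between the brass saw cheeks, with its end butted against the front of the stop, the stop staying at its mark, and let go. Leave the aluminium bar, mallet, file and jar where they are.

Things in the scene. Friction and masses are not known exactly. Their poses are not given: they have to be found in the camera images.
- jig: Fixed sawing jig, origin under its centre. Dark bed 136 (x) x 400 (y) x 20 mm, top 20 mm above bench. Its +y: the way the stop moves, and the bar's direction. Steel rails centred at x = -55 and 55, 16 wide, 20 above the bed, from y = -200 to 35, flank the stop. Brass saw cheeks 30 high on the bed, y = 127 to 155, leave a lane 30 mm wide about x = 0, open at the top and ends.
- stop (a joint): Travel of the blue stop block along the jig's +y, in m, 0 to 0.14 (0: its centre at jig y = -120 mm). It slides stiffly, about 9 N of dry friction, and stays where it is left.
- stop_index (a point): End, next to the pointer, of the white line across the stop's top, 62 mm above bench. Blue block 88 (x) x 95 (y) x 42 mm on the bed, too wide to grip; the line crosses its middle along x; this point is at its x = +44 mm. Its flat back (brass plate), where it is nudged, lies 48 mm to -y of the line. Axes as the jig's.
- stop_face (a point): Centre of the lower edge of the stop block's front (+y) face, at the bed's top: the brass bar's end butts against this face. It moves with the stop. Axes as the jig's.
- mark_tip (a point): Tip of the fixed red pointer (about 20 x 18 x 22 mm) on the far (+x) rail, level with the stop's top and 3 mm beside it, 62 mm above bench. The white line must come level with it along the jig's y; at the start the line lies 35 to 105 mm short of it (to -y). Axes as the jig's.
- brass_center (a point): Centre of the loose brass bar, square, 150 x 18 x 18 mm, about 0.4 kg. Its x axis lies along its length. It lies on a fixed cork board 16 mm thick, 200 x 160 mm, beside the aluminium bar.
- alu_center (a point): Centre of the loose silver-grey aluminium bar, the same size as the brass one (150 x 18 x 18 mm), parallel to it within about 0.2 rad and about 76 mm from it on the cork board. To be left alone.
- mallet: Loose wooden mallet lying on the far side of the bench: dark head 40 x 85 mm, handle 200 mm. Origin under the head. To be left alone.
- file: Loose file with a wooden handle lying on the bench to the right of the jig, 220 mm long, 20 mm high. Origin at the joint of blade and handle. To be left alone.
- jar: Loose amber jar 68 mm wide, 90 mm high, standing beyond the jig. Origin at the centre of its underside. To be left alone.
Not all that is in view belongs to the job. There is more than one size of the part that bears brass_center; the job needs the largest.

How it is judged:
By the outcome, as a careful person would: the job done as asked, in the order asked, and still so for the second after the job is handed in, with the robot touching nothing.
It also fails if it takes over 58 s, if anything falls off the work surface, if the arm or the gripper's body presses on something with over 40 N, if the wrist force passes 120 N, or if a joint passes its speed limit or range.

ROBOT

A 6-joint arm with a two-finger parallel gripper is mounted at the origin on the work surface. World frame = base frame: x ahead of the robot, y to its left, z up, the work surface at z = 0. Lengths are in m, angles in degrees, forces in N, time in s.
With the tool pointing down it reaches from about 0.4 to 0.825 m from the base axis. Payload 7 kg.
Tool frame: the origin (TCP) lies midway between the tips of the shut fingers; the grasp point (between the pads) lies 19 mm behind it; z points along the fingers, y is the line along which they close (so a half turn about z gives the same grasp; the last joint's range is limited). The gripper opens to 88 mm and grips with 3 to 60 N. Pads are 19 mm wide; open, the fingers measure 130 mm over their backs; the gripper's body (78 mm by 193 mm) begins 47 mm behind the grasp point.
Start: joints at [-51.331, 20.546, 0.682, 0, -70.136, -16.507], TCP at [0.255, -0.625, 0.227] pointing down, gripper open.
Joint ranges: [-176.03, 176.03], [-82.01, 121.73], [-58.28, 71.71], [-173.87, 95.51], [-174.79, -0.11], [-173.66, 173.66]. Speed limits (degrees/s): [136.94, 136.94, 172.46, 180, 180, 180].

INTERFACE

Orientations are given as [roll, pitch, yaw] about the fixed x, y, z axes, in that order (R = Rz(yaw) Ry(pitch) Rx(roll)).
In Python, from plant import r gives the robot as it stands. The module is installed in compiled form; this text tells all that it offers.
- The arm moves only by the tool play_rows, never from a script. Its argument "rows" is a list of rows, each an object with "slide": the shift along the tool's x, y, z as a fraction of full scale, a list of three; "delta_rot": the turn, a rotation vector about the tool's x, y, z as a fraction of full scale, a list of three; "fingers": the opening, from -1 (shut) to 1 (fully open). In form: [{"slide": [x, y, z], "delta_rot": [rx, ry, rz], "fingers": fingers}, ...]. A call has 1 to 8 rows; each row shifts and turns the commanded pose from where the row before left it, along the tool's axes as they then stand; what a row does not reach is not made up. Full scale, the value 1, is 0.15 m for a shift and 0.08 rad for a turn. A row lasts 1/8 s, in which the tool goes at most 62.5 mm and 10.7 degrees, less where a joint would pass 70% of its speed; a pose out of reach is approached as far as the arm can. A call with a number of a shift or a turn outside -1 to 1 is refused whole. A call with a gripper value outside its range is refused whole. The fingers move at their own pace and stop on an object; "squeeze" is the grip in N (left out, the last holds). Time passes only in rows, so rows that do not move let the fingers close. It gives the time, the measured TCP pose, the force, the opening and the grip force at its end, in the units of the state.
- r.get_state(): the state, without advancing time (a new reading comes with each control period).
- r.capture(name): name is "scene" or "top"; returns a dict with "image" (384x512x3 uint8, blue, green, red), "fx", "fy", "cx", "cy" (pixels), "R" (3x3) and "t" (3): a world point X has camera coordinates R X + t. Camera axes: x right, y down, z forward; pixel columns grow to the right and rows downward; lengths in m; the calibration is good to about 2 mm. A picture is of the moment at which its call begins. There is no depth.
- r.close_job(): hands the job in; it is judged then, once.
The state is a dict: "time_s": time; "joints": joint angles; "qd": joint speeds; "joint_torque": joint torques, N m; "tcp_pos": TCP position; "eef_rot": TCP orientation; "contact_force": force on the tool from outside, world axes, zero at the start; "moment": the same for the moment, N m; "gripper_width": finger opening in m; "gripper_force": force on a finger pad.
Only numpy, scipy, OpenCV 4.12 (cv2) and the standard library are available. Lean on these libraries where they do the work, as an engineer would, in place of code of your own. Each camera call takes 0.05 s, during which the arm holds its last target. There are 200 camera calls.

## Working session

There is one attempt and no reset: what is moved stays moved. The work goes in short steps, Python scripts to look and compute and a tool call to move; the robot and the scene stay as the last step left them, time stands still between calls to the robot, and variables do not carry over. Pictures are saved under pics/ and viewed, at most 10 in all, crops included, and the job is handed in when it is done.

Besides the shell and the picture viewer there is one more tool, called after "Call:" by a JSON object that holds its "fn" and its "kwargs", one argument or row to a line. play_rows: Moves the arm, as the interface text tells. Shift numbers are shares of 0.15 m and turn numbers shares of 0.08 rad, none past 1 either way. Its arguments: {"type":"object","properties":{"rows":{"type":"array"},"squeeze":{"type":"number"}},"required":["rows"]}

```bash
mkdir -p pics; cat >h.py <<'E'
import numpy as np,cv2
from plant import r
def cap(n):
    c=r.capture(n);c['R']=np.array(c['R']);c['t']=np.array(c['t']);c['image']=np.array(c['image']);return c
def ray(c,uv,z):
    d=c['R'].T@np.array([(uv[0]-c['cx'])/c['fx'],(uv[1]-c['cy'])/c['fy'],1.]);o=-c['R'].T@c['t']
    return o+d*(z-o[2])/d[2]
def proj(c,X):
    p=c['R']@np.array(X)+c['t'];return np.array([c['fx']*p[0]/p[2]+c['cx'],c['fy']*p[1]/p[2]+c['cy']])
E
python3 - <<'E'
from h import *
for n in('scene','top'):
    c=cap(n);cv2.imwrite(f'pics/{n}0.png',c['image']);print(n,-c['R'].T@c['t'],c['R'].round(3).tolist(),c['fx'],c['cx'],c['cy'])
    cv2.imwrite(f'pics/{n}0b.png',cv2.resize(c['image'],(800,600),interpolation=cv2.INTER_CUBIC))
print(r.get_state())
E
```

```text
scene [ 1.14752189 -0.18304993  1.07065568] [[0.189, 0.982, 0.007], [0.85, -0.16, -0.502], [-0.492, 0.101, -0.865]] 369.47736100446696 258.8751554733178 183.13665932115106
top [ 0.44475252 -0.0674281   1.00823511] [[-0.016, -1.0, -0.02], [-0.987, 0.019, -0.158], [0.158, 0.017, -0.987]] 382.9759777960585 251.88970635315246 191.2110461231158
{'time_s': 0.1, 'joints': array([-5.13300029e+01,  2.05876534e+01,  6.37494946e-01, -1.92766045e-02,
       -7.01340098e+01, -1.65077967e+01]), 'qd': array([ 0.03236792, -0.07136277,  0.11990735,  0.03737953, -0.04238322,
        0.05628883]), 'joint_torque': array([-1.24420087e-03, -5.84163558e+01,  2.93751204e+01,  7.01564535e+00,
        1.01459402e-02, -4.75429351e-05]), 'tcp_pos': array([ 0.25445445, -0.62472226,  0.22569627]), 'eef_rot': array([ 1.79914151e+02, -6.54340802e-03, -1.57844359e+02]), 'contact_force': array([-0.37125555,  0.88281933, -0.43899909]), 'moment': array([ 0.03791034,  0.0142462 , -0.00038735]), 'gripper_force': 0.0, 'gripper_width': 0.08797478601442746}
```

View pics/top0b.png

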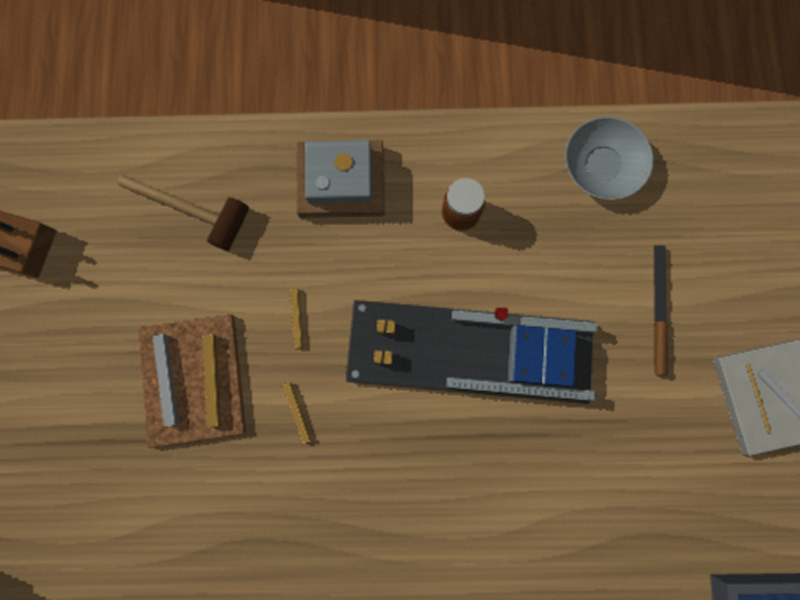

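View pics/scene0b.png

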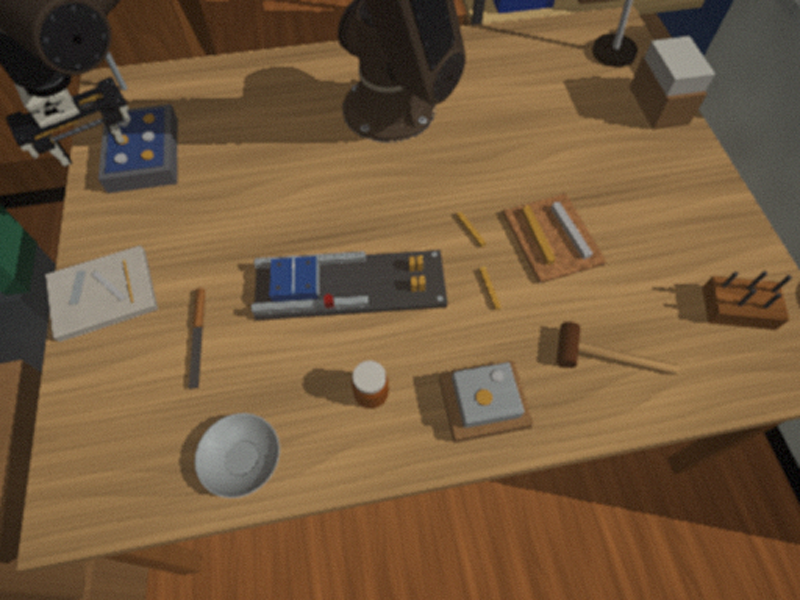

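Top view: the jig runs along world +y (image left). The stop's white line is at about (545,355) and the red tip at (502,313). The brass bar is at (210,380) on the cork, with the aluminium bar at (164,380). The two smaller brass bars are decoys.

```bash
cat >m.py <<'E'
from h import *
def big(m): 
    cs,_=cv2.findContours(m.astype(np.uint8),cv2.RETR_EXTERNAL,cv2.CHAIN_APPROX_NONE);return max(cs,key=cv2.contourArea)
def pts(c,m,z):  return np.array([ray(c,p,z)[:2] for p in big(m)[:,0,:]])
def rect(P): 
    (cx,cy),(w,h),a=cv2.minAreaRect((P*1000).astype(np.float32));return np.round([cx,cy,w,h,a if w>h else a-90],1)
def sub(m,box):
    o=np.zeros(m.shape,bool);x0,y0,x1,y1=box;o[y0:y1,x0:x1]=m[y0:y1,x0:x1];return o
E
cat >look.py <<'E'
from m import *
B={'scene':dict(stop=(160,160,232,200),red=(200,185,218,199),brass=(325,125,360,175)),'top':dict(stop=(325,200,375,252),red=(312,190,330,208),brass=(127,210,141,278))}
for n in('scene','top'):
    c=cap(n);h=cv2.cvtColor(c['image'],cv2.COLOR_BGR2HSV).astype(int);H,S,V=h[...,0],h[...,1],h[...,2]
    blue=sub((H>100)&(H<130)&(S>120)&(V>40),B[n]['stop'])
    bl=cv2.morphologyEx(blue.astype(np.uint8),cv2.MORPH_CLOSE,np.ones((7,7)))
    print(n,'stop',rect(pts(c,bl,.062)))
    hull=np.zeros(blue.shape,np.uint8);cv2.fillPoly(hull,[cv2.convexHull(big(bl))],1)
    w=(hull>0)&(S<110)&(V>110);print(' white',rect(pts(c,w,.062)),w.sum())
    red=sub(((H<6)|(H>174))&(S>170)&(V>60),B[n]['red']);P=pts(c,red,.062);print(' red',rect(P),P.min(0),P.max(0))
    br=sub((H>15)&(H<32)&(S>135)&(V>70),B[n]['brass']);print(' brass',rect(pts(c,br,.034)),br.sum())
E
python3 look.py; python3 - <<'E'
from h import *
t=cv2.imread('pics/top0.png');s=cv2.imread('pics/scene0.png')
a=cv2.resize(t[180:265,215:390],(800,389),interpolation=cv2.INTER_CUBIC)
cv2.imwrite('pics/c1.png',a)
b=np.hstack([cv2.resize(t[195:290,80:170],(379,400)),cv2.resize(s[120:185,310:390],(421,400))[:, :420]])
cv2.imwrite('pics/c2.png',b)
E
```

```text
scene stop [ 512.3 -286.7   89.6   95.2   -6.4]
 white [ 504.6 -288.8   16.2   83.    -7.7] 59
 red [ 577.2 -220.9   12.5   21.9   -7.3] [ 0.56555681 -0.22739158] [ 0.5884389  -0.21385147]
 brass [480.4 248.4 160.   31.3   5.2] 333
top stop [ 502.5 -286.5   93.5   88.    83.8]
 white [ 504.7 -286.1    5.    86.1   -6. ] 73
 red [ 570.1 -220.9   17.3   17.7   -2.4] [ 0.56124833 -0.22988556] [ 0.578918   -0.21222031]
 brass [474.7 251.2 151.5  21.4   4.1] 468
```

View pics/c1.png

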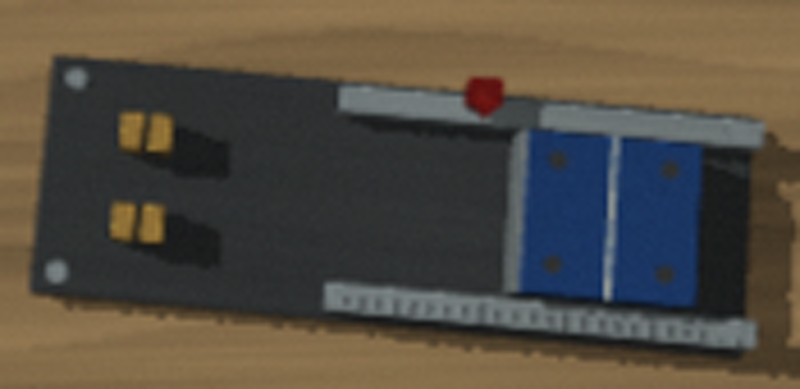

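The crop shows the pointer tip at crop (484,115), and the white line from (616,137) to (607,300). I'll work out the jig frame next.

```bash
python3 - <<'E'
from h import *
c=cap('top')
f=lambda u,v,z:ray(c,(215+u/4.571-.4,180+v/4.571-.4),z)[:2]*1000
a=lambda d:np.degrees(np.arctan2(d[1],d[0]))
FL,NL=f(53,57,.02),f(33,291,.02)
print('end edge',FL,NL,a(FL-NL))
NR=f(743,352,.02);print('near edge',NR,a(NL-NR)-90,np.linalg.norm(NL-NR))
w1,w2=f(616,137,.062),f(607,300,.062);print('line',w1,w2,a(w1-w2))
r1,r2=f(340,87,.04),f(765,122,.04);print('far rail',a(r1-r2)-90)
bl=[f(530,130,.062),f(703,142,.062),f(522,293,.062),f(696,306,.062)];print(a(bl[0]-bl[1])-90,a(bl[2]-bl[3])-90)
t=f(484,116,.062);print('tip',t)
y=np.radians(-5.2)
for yw in(-4.5,-5.5,-6.5):
    y=np.radians(yw);u=np.array([-np.sin(y),np.cos(y)]);print(yw,(t-w1)@u,'tip from end', ((FL+NL)/2-t)@u)
E
```

```text
end edge [602.39085458  17.12890027] [469.80842524  29.05109876] -5.138383359238551
near edge [ 429.93907109 -364.12601219] -5.790174355397866 395.1933779504787
line [ 546.10373152 -291.00562622] [ 458.98248918 -281.35362401] -6.321913064857136
far rail -5.836622364214662
-5.056270566757448 -5.1955807594113566
tip [ 558.83212693 -220.40728509]
-4.5 71.37936839786138 tip from end 240.9630933677897
-5.5 71.49328300691944 tip from end 240.19745908687705
-6.5 71.58542006940259 tip from end 239.35865833308145
```

Call:
{"fn": "play_rows", "kwargs": {
  "rows": [
    {"slide":[-0.27,0.125,0.06],"delta_rot":[0,0,0],"fingers":-1},
    {"slide":[-0.27,0.125,0.06],"delta_rot":[0,0,0],"fingers":-1},
    {"slide":[-0.27,0.125,0.06],"delta_rot":[0,0,0],"fingers":-1},
    {"slide":[-0.27,0.125,0.06],"delta_rot":[0,0,0],"fingers":-1},
    {"slide":[-0.27,0.125,0.06],"delta_rot":[0,0,0],"fingers":-1},
    {"slide":[-0.27,0.125,0.06],"delta_rot":[0,0,0],"fingers":-1},
    {"slide":[-0.27,0.125,0.06],"delta_rot":[0,0,0],"fingers":-1},
    {"slide":[-0.27,0.125,0.06],"delta_rot":[0,0,0],"fingers":-1}
  ]
}}

```text
time_s: 1.25
tcp_pos: [0.4989, -0.3628, 0.1544]
eef_rot: [-180.0, 0.0, -157.8]
contact_force: [1.1, -0.5, -0.2]
gripper_width: 0.0132
gripper_force: 0.0
```

Call:
{"fn": "play_rows", "kwargs": {
  "rows": [
    {"slide":[0,0,0],"delta_rot":[0,0,-0.97],"fingers":-1},
    {"slide":[0,0,0],"delta_rot":[0,0,-0.97],"fingers":-1},
    {"slide":[0,0,0],"delta_rot":[0,0,-0.97],"fingers":-1},
    {"slide":[0,0,0],"delta_rot":[0,0,-0.97],"fingers":-1},
    {"slide":[0,0,0],"delta_rot":[0,0,-0.97],"fingers":-1},
    {"slide":[0,0,0],"delta_rot":[0,0,-0.97],"fingers":-1},
    {"slide":[0,0,0],"delta_rot":[0,0,-0.97],"fingers":-1}
  ]
}}

```text
time_s: 2.12
tcp_pos: [0.4981, -0.3639, 0.1545]
eef_rot: [180.0, 0.0, -126.6]
contact_force: [0.3, 0.1, 0.7]
gripper_width: 0.0003
gripper_force: 0.0
```

Call:
{"fn": "play_rows", "kwargs": {
  "rows": [
    {"slide":[0,0,0],"delta_rot":[0,0,-0.97],"fingers":-1},
    {"slide":[0,0,0],"delta_rot":[0,0,-0.97],"fingers":-1},
    {"slide":[0,0,0],"delta_rot":[0,0,-0.97],"fingers":-1},
    {"slide":[0,0,0],"delta_rot":[0,0,-0.97],"fingers":-1},
    {"slide":[0,0,0],"delta_rot":[0,0,-0.97],"fingers":-1},
    {"slide":[0,0,0],"delta_rot":[0,0,-0.97],"fingers":-1},
    {"slide":[0,0,0],"delta_rot":[0,0,-0.97],"fingers":-1}
  ]
}}

```text
time_s: 3.0
tcp_pos: [0.498, -0.3639, 0.1545]
eef_rot: [180.0, 0.0, -95.4]
contact_force: [-0.1, 0.3, -0.2]
gripper_width: 0.0001
gripper_force: 0.0
```

Call:
{"fn": "play_rows", "kwargs": {
  "rows": [
    {"slide":[0,0,0.194],"delta_rot":[0,0,0],"fingers":-1},
    {"slide":[0,0,0.194],"delta_rot":[0,0,0],"fingers":-1},
    {"slide":[0,0,0.194],"delta_rot":[0,0,0],"fingers":-1},
    {"slide":[0,0,0.194],"delta_rot":[0,0,0],"fingers":-1},
    {"slide":[-0.03,0,0],"delta_rot":[0,0,0],"fingers":-1},
    {"slide":[-0.03,0,0],"delta_rot":[0,0,0],"fingers":-1},
    {"slide":[-0.03,0,0],"delta_rot":[0,0,0],"fingers":-1}
  ]
}}

```text
time_s: 3.88
tcp_pos: [0.5004, -0.3505, 0.0397]
eef_rot: [-179.9, -0.0, -95.6]
contact_force: [0.1, 0.7, 0.2]
gripper_width: 0.0003
gripper_force: 0.0
```

Call:
{"fn": "play_rows", "kwargs": {
  "rows": [
    {"slide":[-0.04,0,0],"delta_rot":[0,0,0],"fingers":-1},
    {"slide":[-0.04,0,0],"delta_rot":[0,0,0],"fingers":-1},
    {"slide":[-0.04,0,0],"delta_rot":[0,0,0],"fingers":-1},
    {"slide":[-0.04,0,0],"delta_rot":[0,0,0],"fingers":-1},
    {"slide":[-0.04,0,0],"delta_rot":[0,0,0],"fingers":-1},
    {"slide":[-0.04,0,0],"delta_rot":[0,0,0],"fingers":-1},
    {"slide":[-0.04,0,0],"delta_rot":[0,0,0],"fingers":-1},
    {"slide":[-0.04,0,0],"delta_rot":[0,0,0],"fingers":-1}
  ]
}}

```text
time_s: 4.88
tcp_pos: [0.505, -0.304, 0.0393]
eef_rot: [-179.9, -0.1, -95.6]
contact_force: [0.8, -10.0, 0.1]
gripper_width: 0.0006
gripper_force: 4.8
```

```bash
cat >crop.py <<'E'
import sys
from h import *
k=sys.argv[1]
t=cap('top');s=cap('scene');cv2.imwrite(f'pics/t{k}.png',t['image']);cv2.imwrite(f'pics/s{k}.png',s['image'])
a=cv2.resize(t['image'][185:260,270:390],None,fx=6.6,fy=4.0*6.6/6.6,interpolation=cv2.INTER_CUBIC) if 0 else cv2.resize(t['image'][190:255,285:385],None,fx=4.5,fy=4.5,interpolation=cv2.INTER_CUBIC)
b=cv2.resize(s['image'][150:210,165:265],None,fx=4.5,fy=4.5,interpolation=cv2.INTER_CUBIC)
cv2.imwrite(f'pics/v{k}.png',np.vstack([a,b]))
E
python3 crop.py 1
```

```text
(no output)
```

View pics/v1.png

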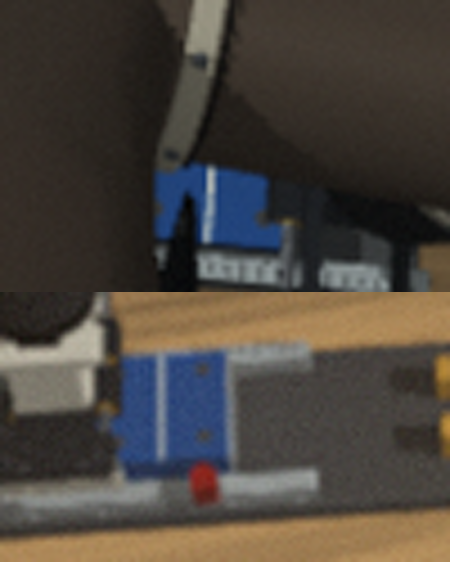

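```bash
cat >rem.py <<'E'
from m import *
import sys
def run(c,dbg=False,tip=None):
    h=cv2.cvtColor(c['image'],cv2.COLOR_BGR2HSV).astype(int);H,S,V=h[...,0],h[...,1],h[...,2]
    y=np.radians(-5.5);u=np.array([-np.sin(y),np.cos(y)]);x=np.array([np.cos(y),np.sin(y)])
    # per-row line centre (scene): brightness-weighted whiteness inside blue
    L=[]
    g=c['image'][...,2].astype(float) # red channel: low on blue, high on white
    for v in range(166,187):
        a=g[v,190:232].copy(); bl=(H[v,190:232]>100)&(S[v,190:232]>110)
        k=np.where(bl)[0]
        if len(k)<8: continue
        lo,hi=k[0],k[-1]
        if hi-lo<10: continue
        seg=np.clip(a[lo+2:hi-1]-np.median(a[lo+2:hi-1])-12,0,None); j=seg.argmax()
        if seg[j]<25: continue
        i0,i1=max(0,j-2),j+3; w=seg[i0:i1]
        L.append(((np.arange(i0,i0+len(w))*w).sum()/w.sum()+190+lo+2,v))
    P=np.array([ray(c,p,.062)[:2]*1000 for p in L])
    if dbg: print(np.round(L,1).tolist())
    px,py=P@x,P@u; k=np.polyfit(px,py,1);res=py-np.polyval(k,px);ok=abs(res)<1.5
    k=np.polyfit(px[ok],py[ok],1)
    red=sub(((H<8)|(H>172))&(S>130)&(V>40),(196,180,224,200));vv,uu=np.where(red)
    print('slope deg',np.degrees(np.arctan(k[0])),'n',ok.sum())
    if dbg:
        for v in sorted(set(vv)): print(v,uu[vv==v].min(),uu[vv==v].max(),S[v,uu[vv==v]].tolist())
    return np.polyval(k,px.max()),py[ok].mean(),u,x
if __name__=='__main__':
    c=cap('scene');e,m,u,x=run(c,True)
    print('line y(end),mean',e,m)
    T=np.array([558.8,-220.4]);print('tip y(top)',T@u,'proj tip',proj(c,[.5588,-.2204,.062]))
    for p in((209.5,188),(210,189),(210,187)): q=ray(c,p,.062)[:2]*1000;print(p,q,q@u,q@x)
    print(T@x)
E
python3 rem.py
```

```text
[[200.3, 166.0], [200.3, 167.0], [200.3, 168.0], [200.4, 169.0], [200.3, 170.0], [200.4, 171.0], [200.4, 172.0], [200.3, 173.0], [200.4, 174.0], [200.3, 175.0], [200.3, 176.0], [200.4, 177.0], [200.3, 178.0], [200.3, 179.0], [200.3, 180.0], [200.3, 181.0], [200.3, 182.0], [200.4, 183.0], [200.3, 184.0], [200.3, 185.0], [200.4, 186.0]]
slope deg -0.8559683718455408 n 21
188 209 210 [151, 145]
189 208 212 [169, 187, 188, 176, 135]
190 207 212 [152, 193, 192, 207, 203, 162]
191 207 212 [139, 193, 200, 197, 204, 175]
192 208 212 [185, 191, 195, 190, 174]
193 208 212 [179, 190, 197, 194, 183]
194 208 212 [160, 177, 186, 185, 161]
195 208 212 [144, 171, 181, 180, 160]
196 209 211 [140, 139, 133]
line y(end),mean -194.0771258034615 -193.52408657148567
tip y(top) -165.82671561182508 proj tip [209.41173805 186.87914099]
(209.5, 188) [ 562.85948272 -220.62512184] -165.66171686186254 581.4141701430566
(210, 189) [ 566.71281184 -219.53335908] -164.20565512538002 585.1451184728722
(210, 187) [ 559.5738837  -218.64381677] -164.00444403310243 577.9537976909598
577.3517995030368
```

```bash
python3 - <<'E'
import cv2
s=cv2.imread('pics/s1.png');cv2.imwrite('pics/z1.png',cv2.resize(s[165:205,190:235],None,fx=13,fy=13,interpolation=cv2.INTER_NEAREST))
E
```

```text
(no output)
```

View pics/z1.png

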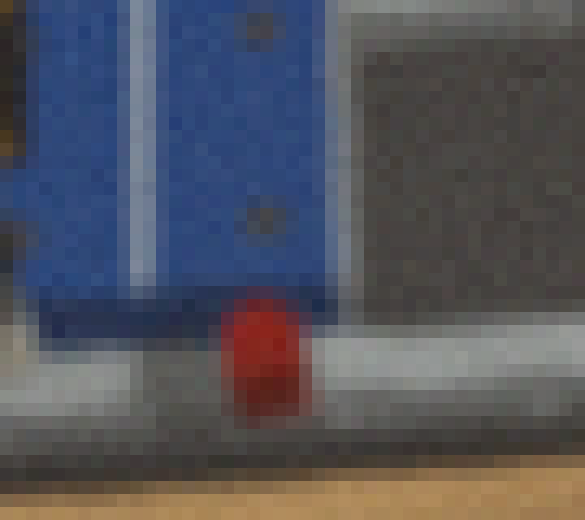

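Scene zoom: the red tip is at about (209.5,187.2) and the line is at column 200.35, so about 28 mm remain. The two views agree on the tip. I'll push 22 mm and measure again.

Call:
{"fn": "play_rows", "kwargs": {
  "rows": [
    {"slide":[-0.02,0,0],"delta_rot":[0,0,0],"fingers":-1},
    {"slide":[-0.02,0,0],"delta_rot":[0,0,0],"fingers":-1},
    {"slide":[-0.02,0,0],"delta_rot":[0,0,0],"fingers":-1},
    {"slide":[-0.02,0,0],"delta_rot":[0,0,0],"fingers":-1},
    {"slide":[-0.02,0,0],"delta_rot":[0,0,0],"fingers":-1},
    {"slide":[-0.02,0,0],"delta_rot":[0,0,0],"fingers":-1},
    {"slide":[-0.02,0,0],"delta_rot":[0,0,0],"fingers":-1},
    {"slide":[0,0,0],"delta_rot":[0,0,0],"fingers":-1}
  ]
}}

```text
time_s: 6.02
tcp_pos: [0.5073, -0.2828, 0.0393]
eef_rot: [-179.8, -0.1, -95.6]
contact_force: [0.9, -7.0, -1.4]
gripper_width: 0.0003
gripper_force: 3.4
```

```bash
python3 rem.py; python3 -c "
from h import *
print(r.get_state()['tcp_pos'])"
```

```text
[[206.6, 166.0], [206.6, 167.0], [206.7, 168.0], [206.6, 169.0], [206.5, 170.0], [206.6, 171.0], [206.7, 172.0], [206.6, 173.0], [206.7, 174.0], [206.5, 175.0], [206.5, 176.0], [206.7, 177.0], [206.6, 178.0], [206.8, 179.0], [206.9, 180.0], [206.9, 181.0], [206.9, 182.0], [207.0, 183.0], [207.1, 184.0], [207.1, 185.0]]
slope deg -0.07366972475071282 n 20
188 209 210 [145, 160]
189 208 212 [164, 187, 201, 178, 145]
190 207 212 [139, 186, 205, 201, 193, 156]
191 207 212 [134, 196, 192, 206, 211, 182]
192 208 212 [190, 188, 195, 201, 168]
193 208 212 [183, 200, 192, 212, 182]
194 208 212 [168, 193, 183, 206, 175]
195 208 212 [133, 165, 178, 174, 152]
196 209 209 [151]
line y(end),mean -173.26124797302313 -173.2158304008574
tip y(top) -165.82671561182508 proj tip [209.41173805 186.87914099]
(209.5, 188) [ 562.85948272 -220.62512184] -165.66171686186254 581.4141701430566
(210, 189) [ 566.71281184 -219.53335908] -164.20565512538002 585.1451184728722
(210, 187) [ 559.5738837  -218.64381677] -164.00444403310243 577.9537976909598
577.3517995030368
[ 0.50734162 -0.28282874  0.03932442]
```

Call:
{"fn": "play_rows", "kwargs": {
  "rows": [
    {"slide":[-0.01,0,0],"delta_rot":[0,0,0],"fingers":-1},
    {"slide":[-0.01,0,0],"delta_rot":[0,0,0],"fingers":-1},
    {"slide":[-0.01,0,0],"delta_rot":[0,0,0],"fingers":-1},
    {"slide":[0,0,0],"delta_rot":[0,0,0],"fingers":-1}
  ]
}}

```text
time_s: 6.58
tcp_pos: [0.5078, -0.2785, 0.0393]
eef_rot: [-179.8, -0.1, -95.6]
contact_force: [1.9, -8.6, -0.8]
gripper_width: 0.0002
gripper_force: 3.9
```

Call:
{"fn": "play_rows", "kwargs": {
  "rows": [
    {"slide":[0.1,0,0],"delta_rot":[0,0,0],"fingers":-1},
    {"slide":[0.4,0,0],"delta_rot":[0,0,0],"fingers":-1},
    {"slide":[0.4,0,0],"delta_rot":[0,0,0],"fingers":-1},
    {"slide":[0.4,0,0],"delta_rot":[0,0,0],"fingers":-1},
    {"slide":[0,0,0],"delta_rot":[0,0,0],"fingers":-1}
  ]
}}

```text
time_s: 7.2
tcp_pos: [0.486, -0.4756, 0.0376]
eef_rot: [180.0, -0.0, -95.9]
contact_force: [0.4, -0.4, -0.5]
gripper_width: 0.0007
gripper_force: 0.0
```

```bash
python3 rem.py|grep -v '^1'; python3 - <<'E'
from h import *
t=cap('top');s=cap('scene');cv2.imwrite('pics/t2.png',t['image']);cv2.imwrite('pics/s2.png',s['image'])
z=lambda i,y,x:cv2.resize(i[y:y+46,x:x+36],None,fx=11,fy=11,interpolation=cv2.INTER_CUBIC)
cv2.imwrite('pics/z2.png',np.hstack([z(t['image'],198,304),z(s['image'],158,192)]))
E
```

```text
[[208.1, 166.0], [208.1, 167.0], [208.1, 168.0], [208.1, 169.0], [208.1, 170.0], [208.2, 171.0], [208.2, 172.0], [208.2, 173.0], [208.3, 174.0], [208.3, 175.0], [208.3, 176.0], [208.4, 177.0], [208.3, 178.0], [208.3, 179.0], [208.3, 180.0], [208.4, 181.0], [208.4, 182.0], [208.3, 183.0], [208.3, 184.0], [208.3, 185.0], [208.4, 186.0]]
slope deg -0.7385851002408469 n 21
line y(end),mean -168.87116310919072 -168.39386347338092
tip y(top) -165.82671561182508 proj tip [209.41173805 186.87914099]
(209.5, 188) [ 562.85948272 -220.62512184] -165.66171686186254 581.4141701430566
(210, 189) [ 566.71281184 -219.53335908] -164.20565512538002 585.1451184728722
(210, 187) [ 559.5738837  -218.64381677] -164.00444403310243 577.9537976909598
577.3517995030368
```

View pics/z2.png

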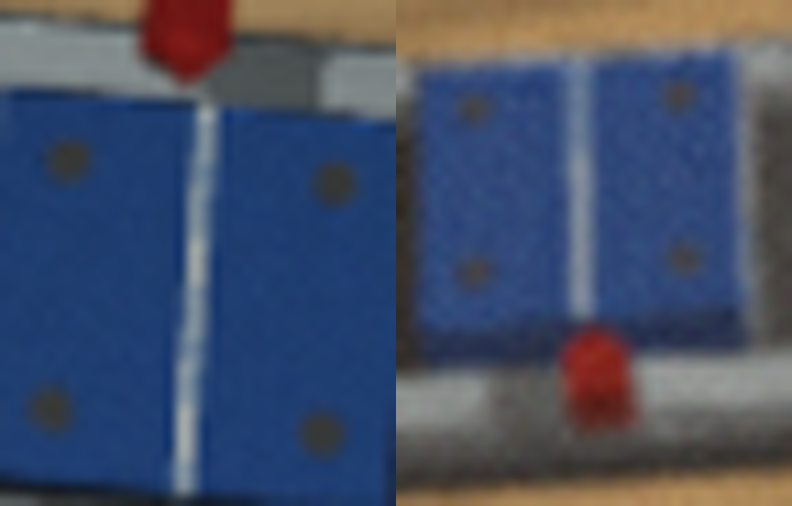

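Both views show the line still a few mm short of the tip. In the top view the pointer's side wall biases the apparent tip, so I'll get a subpixel centreline of the pointer.

```bash
python3 - <<'E'
from h import *
t=cv2.imread('pics/t2.png').astype(float);s=cv2.imread('pics/s2.png').astype(float)
for n,i,rows,cols in(('s',s,range(186,197),(202,218)),('t',t,range(195,208),(314,328))):
    e=i[...,2]-i[...,:2].max(2)
    print(n)
    for v in rows:
        w=np.clip(e[v,cols[0]:cols[1]]-12,0,None) if n=='t' else np.clip(e[v,cols[0]:cols[1]]-25,0,None)
        if w.sum()>0: print(v,round((np.arange(*cols)*w).sum()/w.sum(),2),w.astype(int).tolist())
c=cap('scene')
y=np.radians(-5.5);u=np.array([-np.sin(y),np.cos(y)]);x=np.array([np.cos(y),np.sin(y)])
c2=cap('top')
# predicted top-view pixel of tip top and bottom for tip guesses: from scene col
for col in(209.3,209.6,209.9,210.2):
    T=ray(c,(col,187.2),.062);print(col,T*1000,(T[:2]@u)*1000,'top px',proj(c2,T),'bottom',proj(c2,[T[0],T[1],.04]))
E
```

```text
s
188 209.67 [0, 0, 0, 0, 0, 0, 0, 31, 34, 7, 0, 0, 0, 0, 0, 0]
189 209.7 [0, 0, 0, 0, 0, 0, 53, 74, 74, 56, 20, 0, 0, 0, 0, 0]
190 209.61 [0, 0, 0, 0, 0, 34, 73, 74, 73, 74, 50, 0, 0, 0, 0, 0]
191 209.65 [0, 0, 0, 0, 0, 34, 70, 75, 73, 71, 57, 0, 0, 0, 0, 0]
192 209.75 [0, 0, 0, 0, 0, 31, 64, 71, 67, 65, 58, 7, 0, 0, 0, 0]
193 209.84 [0, 0, 0, 0, 0, 25, 56, 58, 52, 59, 48, 13, 0, 0, 0, 0]
194 210.04 [0, 0, 0, 0, 0, 8, 33, 39, 35, 34, 33, 12, 0, 0, 0, 0]
195 210.39 [0, 0, 0, 0, 0, 0, 19, 27, 26, 33, 23, 14, 0, 0, 0, 0]
196 210.49 [0, 0, 0, 0, 0, 0, 4, 17, 19, 14, 15, 6, 0, 0, 0, 0]
t
195 320.36 [15, 15, 16, 15, 15, 14, 16, 14, 14, 15, 14, 13, 13, 15]
196 320.48 [14, 16, 14, 21, 24, 23, 24, 24, 23, 23, 21, 16, 14, 14]
197 320.58 [16, 16, 17, 38, 65, 74, 69, 67, 65, 66, 49, 24, 15, 15]
198 320.69 [15, 16, 25, 48, 74, 75, 75, 74, 74, 74, 75, 31, 16, 17]
199 320.68 [10, 10, 25, 53, 72, 75, 76, 76, 75, 75, 68, 26, 14, 15]
200 320.86 [0, 0, 8, 53, 71, 76, 83, 81, 74, 74, 64, 23, 9, 10]
201 320.48 [0, 0, 8, 59, 73, 83, 89, 84, 77, 75, 58, 7, 0, 0]
202 320.51 [0, 0, 5, 48, 65, 81, 85, 85, 84, 77, 46, 0, 0, 0]
203 320.79 [0, 0, 0, 3, 30, 60, 73, 77, 69, 50, 16, 0, 0, 0]
204 320.71 [0, 0, 0, 0, 0, 20, 58, 65, 42, 1, 0, 0, 0, 0]
205 320.48 [0, 0, 0, 0, 0, 0, 17, 16, 0, 0, 0, 0, 0, 0]
209.3 [ 559.88412889 -220.88587593   62.        ] -166.20644551355576 top px [320.65967939 204.55264411] bottom [319.29597008 205.62593924]
209.6 [ 560.05797762 -219.96323166   62.        ] -165.2713862568537 top px [320.28350325 204.48983615] bottom [318.92826478 205.56448738]
209.9 [ 560.23182863 -219.04057535   62.        ] -164.3363147951453 top px [319.90735664 204.42703312] bottom [318.56058759 205.50304021]
210.2 [ 560.4056819 -218.117907    62.       ] -163.40123112819182 top px [319.53123957 204.36423502] bottom [318.19293852 205.44159774]
```

Call:
{"fn": "play_rows", "kwargs": {
  "rows": [
    {"slide":[-0.4,0,0],"delta_rot":[0,0,0],"fingers":-1},
    {"slide":[-0.4,0,0],"delta_rot":[0,0,0],"fingers":-1},
    {"slide":[-0.3,0,0],"delta_rot":[0,0,0],"fingers":-1},
    {"slide":[-0.12,0,0],"delta_rot":[0,0,0],"fingers":-1},
    {"slide":[-0.08,0,0],"delta_rot":[0,0,0],"fingers":-1},
    {"slide":[-0.01,0,0],"delta_rot":[0,0,0],"fingers":-1},
    {"slide":[-0.01,0,0],"delta_rot":[0,0,0],"fingers":-1},
    {"slide":[0,0,0],"delta_rot":[0,0,0],"fingers":-1}
  ]
}}

```text
time_s: 8.45
tcp_pos: [0.507, -0.2755, 0.0383]
eef_rot: [-180.0, -0.0, -95.7]
contact_force: [-0.6, -2.6, 3.2]
gripper_width: 0.0002
gripper_force: 1.7
```

Call:
{"fn": "play_rows", "kwargs": {
  "rows": [
    {"slide":[0.1,0,0],"delta_rot":[0,0,0],"fingers":-1},
    {"slide":[0.4,0,0],"delta_rot":[0,0,0],"fingers":-1},
    {"slide":[0.4,0,0],"delta_rot":[0,0,0],"fingers":-1},
    {"slide":[0.4,0,0],"delta_rot":[0,0,0],"fingers":-1},
    {"slide":[0,0,0],"delta_rot":[0,0,0],"fingers":-1}
  ]
}}

```text
time_s: 9.07
tcp_pos: [0.4858, -0.4732, 0.037]
eef_rot: [180.0, 0.0, -95.9]
contact_force: [-1.0, 0.3, -0.3]
gripper_width: 0.0003
gripper_force: 0.0
```

```bash
cat >two.py <<'E'
import sys
from rem import *
c=cap('scene');e,m,u,x=run(c);print('scene line y',e,m,'rem',-165.2-e)
t=cap('top');g=t['image'][...,2].astype(float);L=[]
for v in range(210,240):
    a=g[v,312:332];w=np.clip(a-np.median(a)-15,0,None);j=w.argmax();s=slice(max(j-2,0),j+3);w2=w[s]
    if w2.sum()>0:L.append((v,(np.arange(20)[s]*w2).sum()/w2.sum()+312))
L=np.array(L);k=np.polyfit(L[:,0],L[:,1],1);ok=abs(L[:,1]-np.polyval(k,L[:,0]))<.4;k=np.polyfit(L[ok,0],L[ok,1],1)
print('top line col at row 204.5:',np.polyval(k,204.5),ok.sum(),'tip ~320.55')
cv2.imwrite(f'pics/z{sys.argv[1]}.png',np.hstack([cv2.resize(i[y:y+46,x0:x0+36],None,fx=11,fy=11,interpolation=cv2.INTER_CUBIC) for i,y,x0 in((t['image'],198,304),(c['image'],158,192))]))
E
python3 two.py 3
```

```text
slope deg -0.7306981536029266 n 21
scene line y -165.8825525896315 -165.4101276102049 rem 0.6825525896315128
top line col at row 204.5: 321.14145061070656 30 tip ~320.55
```

View pics/z3.png

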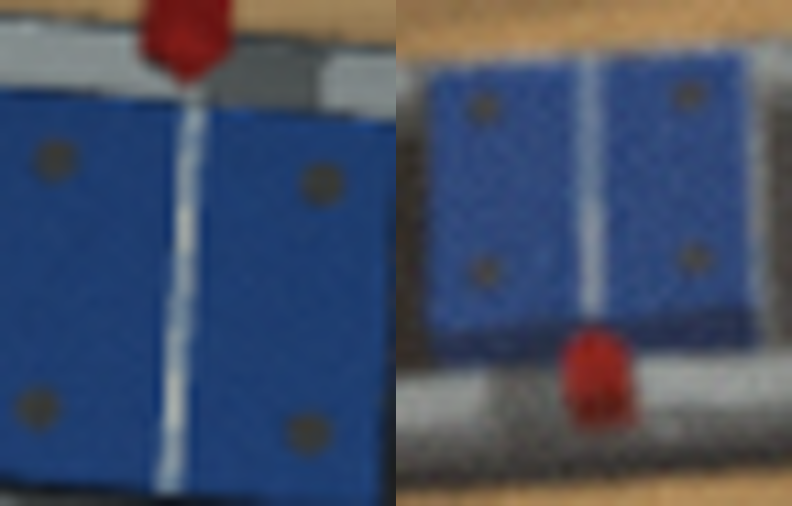

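The line is now about 1.2 mm short in both views, so I'll give it one last 0.75 mm nudge.

Call:
{"fn": "play_rows", "kwargs": {
  "rows": [
    {"slide":[-0.4,0,0],"delta_rot":[0,0,0],"fingers":-1},
    {"slide":[-0.4,0,0],"delta_rot":[0,0,0],"fingers":-1},
    {"slide":[-0.3,0,0],"delta_rot":[0,0,0],"fingers":-1},
    {"slide":[-0.12,0,0],"delta_rot":[0,0,0],"fingers":-1},
    {"slide":[-0.07,0,0],"delta_rot":[0,0,0],"fingers":-1},
    {"slide":[-0.01,0,0],"delta_rot":[0,0,0],"fingers":-1},
    {"slide":[-0.005,0,0],"delta_rot":[0,0,0],"fingers":-1},
    {"slide":[0,0,0],"delta_rot":[0,0,0],"fingers":-1}
  ]
}}

```text
time_s: 10.18
tcp_pos: [0.5067, -0.2744, 0.038]
eef_rot: [180.0, 0.0, -95.7]
contact_force: [0.8, -0.3, 0.3]
gripper_width: 0.0006
gripper_force: 0.0
```

Call:
{"fn": "play_rows", "kwargs": {
  "rows": [
    {"slide":[0.1,0,0],"delta_rot":[0,0,0],"fingers":-1},
    {"slide":[0.4,0,0],"delta_rot":[0,0,0],"fingers":-1},
    {"slide":[0,0,-0.4],"delta_rot":[0,0,0],"fingers":-1},
    {"slide":[0,0,-0.4],"delta_rot":[0,0,0],"fingers":-1},
    {"slide":[0.4,0,0],"delta_rot":[0,0,0],"fingers":-1},
    {"slide":[0.4,0,0],"delta_rot":[0,0,0],"fingers":-1},
    {"slide":[0,0,0],"delta_rot":[0,0,0],"fingers":-1}
  ]
}}

```text
time_s: 11.05
tcp_pos: [0.486, -0.4722, 0.1572]
eef_rot: [179.9, -0.0, -95.9]
contact_force: [-0.2, 0.9, -1.5]
gripper_width: 0.0004
gripper_force: 0.0
```

```bash
python3 two.py 4; python3 look.py|grep brass; python3 - <<'E'
from h import *
print(r.get_state()['tcp_pos'],r.get_state()['eef_rot'])
t=cv2.imread('pics/top0.png');cv2.imwrite('pics/c3.png',cv2.resize(t[205:280,95:160],None,fx=8,fy=8,interpolation=cv2.INTER_CUBIC))
E
```

```text
slope deg -0.7587928164117618 n 20
scene line y -165.18234543602105 -164.7149675594436 rem -0.01765456397893672
top line col at row 204.5: 320.8256118228492 30 tip ~320.55
 brass [480.1 246.  164.7  36.1   5.2] 339
[ 0.48750325 -0.46767668  0.15787916] [ 1.79970476e+02  2.00267292e-02 -9.56092522e+01]Traceback (most recent call last):
  File "look.py", line 9, in <module>
    w=(hull>0)&(S<110)&(V>110);print(' white',rect(pts(c,w,.062)),w.sum())
                                                   ~~~^^^^^^^^^^
  File "m.py", line 4, in pts
    def pts(c,m,z):  return np.array([ray(c,p,z)[:2] for p in big(m)[:,0,:]])
                                                              ~~~^^^
  File "m.py", line 3, in big
    cs,_=cv2.findContours(m.astype(np.uint8),cv2.RETR_EXTERNAL,cv2.CHAIN_APPROX_NONE);return max(cs,key=cv2.contourArea)
                                                                                             ~~~^^^^^^^^^^^^^^^^^^^^^^^^
ValueError: max() iterable argument is empty
```

View pics/c3.png

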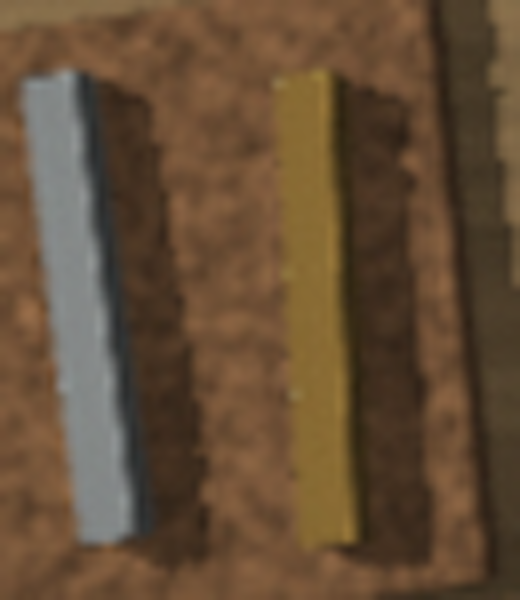

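The stop is now on the mark, with the line within about 0.5 mm of the tip. In the crop, the brass bar's top face runs from the mid-top (304,76) to the mid-bottom (327,543).

```bash
python3 - <<'E'
from h import *
c=cap('top');f=lambda u,v:ray(c,(95+u/8-.44,205+v/8-.44),.034)[:2]*1000
a,b=f(304,76),f(327,543);d=a-b;print(a,b,(a+b)/2,np.linalg.norm(d),np.degrees(np.arctan2(d[1],d[0])))
c0,c1=f(54,76),f(110,543);print('alu',(c0+c1)/2)
E
```

```text
[547.55699548 257.06559636] [400.5010683  244.86035089] [474.02903189 250.96297363] 147.56155914210018 4.744520866454127
alu [475.26116784 325.67502947]
```

Call:
{"fn": "play_rows", "kwargs": {
  "rows": [
    {"slide":[-0.34,0.04,0],"delta_rot":[0,0,0],"fingers":-1},
    {"slide":[-0.34,0.04,0],"delta_rot":[0,0,0],"fingers":-1},
    {"slide":[-0.34,0.04,0],"delta_rot":[0,0,0],"fingers":-1},
    {"slide":[-0.34,0.04,0],"delta_rot":[0,0,0],"fingers":-1},
    {"slide":[-0.34,0.04,0],"delta_rot":[0,0,0],"fingers":-1},
    {"slide":[-0.34,0.04,0],"delta_rot":[0,0,0],"fingers":-1},
    {"slide":[-0.34,0.04,0],"delta_rot":[0,0,0],"fingers":-1}
  ]
}}

```text
time_s: 12.18
tcp_pos: [0.4807, -0.1059, 0.1588]
eef_rot: [-179.9, 0.0, -95.5]
contact_force: [2.0, 0.1, 0.2]
gripper_width: 0.0003
gripper_force: 0.0
```

Call:
{"fn": "play_rows", "kwargs": {
  "rows": [
    {"slide":[-0.34,0.04,0],"delta_rot":[0,0,0],"fingers":-1},
    {"slide":[-0.34,0.04,0],"delta_rot":[0,0,0],"fingers":-1},
    {"slide":[-0.34,0.04,0],"delta_rot":[0,0,0],"fingers":-1},
    {"slide":[-0.34,0.04,0],"delta_rot":[0,0,0],"fingers":-1},
    {"slide":[-0.34,0.04,0],"delta_rot":[0,0,0],"fingers":-1},
    {"slide":[-0.34,0.04,0],"delta_rot":[0,0,0],"fingers":-1},
    {"slide":[-0.34,0.04,0],"delta_rot":[0,0,0],"fingers":-1}
  ]
}}

```text
time_s: 13.05
tcp_pos: [0.473, 0.2535, 0.1588]
eef_rot: [-180.0, 0.1, -95.5]
contact_force: [0.5, -0.2, -0.1]
gripper_width: 0.0004
gripper_force: 0.0
```

Call:
{"fn": "play_rows", "kwargs": {
  "rows": [
    {"slide":[0,0,0],"delta_rot":[0,0,1],"fingers":0.1},
    {"slide":[0,0,0],"delta_rot":[0,0,1],"fingers":0.1},
    {"slide":[0,0,0],"delta_rot":[0,0,1],"fingers":0.1},
    {"slide":[0,0,0],"delta_rot":[0,0,1],"fingers":0.1},
    {"slide":[0,0,0],"delta_rot":[0,0,1],"fingers":0.1},
    {"slide":[0,0,0],"delta_rot":[0,0,1],"fingers":0.1},
    {"slide":[0,0,0],"delta_rot":[0,0,1],"fingers":0.1},
    {"slide":[0,0,0],"delta_rot":[0,0,1],"fingers":0.1}
  ]
}}

```text
time_s: 14.05
tcp_pos: [0.4732, 0.2517, 0.1586]
eef_rot: [180.0, 0.0, -132.3]
contact_force: [0.4, 0.3, 1.0]
gripper_width: 0.0481
gripper_force: 0.0
```

Call:
{"fn": "play_rows", "kwargs": {
  "rows": [
    {"slide":[0,0,0],"delta_rot":[0,0,1],"fingers":0.1},
    {"slide":[0,0,0],"delta_rot":[0,0,1],"fingers":0.1},
    {"slide":[0,0,0],"delta_rot":[0,0,1],"fingers":0.1},
    {"slide":[0,0,0],"delta_rot":[0,0,1],"fingers":0.1},
    {"slide":[0,0,0],"delta_rot":[0,0,1],"fingers":0.1},
    {"slide":[0,0,0],"delta_rot":[0,0,1],"fingers":0.1},
    {"slide":[0,0,0],"delta_rot":[0,0,1],"fingers":0.1},
    {"slide":[0,0,0],"delta_rot":[0,0,1],"fingers":0.1}
  ]
}}

```text
time_s: 15.05
tcp_pos: [0.4732, 0.2517, 0.1586]
eef_rot: [180.0, 0.0, -169.0]
contact_force: [0.6, -0.1, 0.4]
gripper_width: 0.0482
gripper_force: 0.0
```

Call:
{"fn": "play_rows", "kwargs": {
  "rows": [
    {"slide":[0,0,0],"delta_rot":[0,0,1],"fingers":0.1},
    {"slide":[0,0,0],"delta_rot":[0,0,0.4],"fingers":0.1},
    {"slide":[0,0,0],"delta_rot":[0,0,0],"fingers":0.1}
  ]
}}

```text
time_s: 15.42
tcp_pos: [0.4736, 0.2514, 0.1584]
eef_rot: [180.0, 0.0, -175.2]
contact_force: [-0.7, 0.2, 0.5]
gripper_width: 0.0483
gripper_force: 0.0
```

Call:
{"fn": "play_rows", "kwargs": {
  "rows": [
    {"slide":[0,0,0.25],"delta_rot":[0,0,0],"fingers":0.1},
    {"slide":[0,0,0.25],"delta_rot":[0,0,0],"fingers":0.1},
    {"slide":[0,0,0.25],"delta_rot":[0,0,0],"fingers":0.1},
    {"slide":[0,0,0.1],"delta_rot":[0,0,0],"fingers":0.1},
    {"slide":[0,0,0.066],"delta_rot":[0,0,0],"fingers":0.1},
    {"slide":[0,0,0],"delta_rot":[0,0,0],"fingers":0.1}
  ],
  "squeeze": 30
}}

```text
time_s: 16.18
tcp_pos: [0.4741, 0.2513, 0.021]
eef_rot: [-180.0, 0.0, -175.3]
contact_force: [0.7, 0.7, 0.4]
gripper_width: 0.0484
gripper_force: 0.0
```

Call:
{"fn": "play_rows", "kwargs": {
  "rows": [
    {"slide":[0,0,0],"delta_rot":[0,0,0],"fingers":-1},
    {"slide":[0,0,0],"delta_rot":[0,0,0],"fingers":-1},
    {"slide":[0,0,0],"delta_rot":[0,0,0],"fingers":-1},
    {"slide":[0,0,0],"delta_rot":[0,0,0],"fingers":-1}
  ],
  "squeeze": 30
}}

```text
time_s: 16.68
tcp_pos: [0.4741, 0.2513, 0.0211]
eef_rot: [180.0, 0.0, -175.3]
contact_force: [-1.3, 1.1, 2.8]
gripper_width: 0.0176
gripper_force: 30.0
```

Call:
{"fn": "play_rows", "kwargs": {
  "rows": [
    {"slide":[0,0,-0.1],"delta_rot":[0,0,0],"fingers":-1},
    {"slide":[0,0,-0.3],"delta_rot":[0,0,0],"fingers":-1},
    {"slide":[0,0,-0.3],"delta_rot":[0,0,0],"fingers":-1},
    {"slide":[0,0,0],"delta_rot":[0,0,-1],"fingers":-1},
    {"slide":[0,0,0],"delta_rot":[0,0,-1],"fingers":-1},
    {"slide":[0,0,0],"delta_rot":[0,0,-1],"fingers":-1},
    {"slide":[0,0,0],"delta_rot":[0,0,-1],"fingers":-1},
    {"slide":[0,0,0],"delta_rot":[0,0,-1],"fingers":-1}
  ]
}}

```text
time_s: 17.68
tcp_pos: [0.4734, 0.2507, 0.1262]
eef_rot: [180.0, -0.0, -152.3]
contact_force: [0.0, -0.1, -3.7]
gripper_width: 0.0179
gripper_force: 30.0
```

Call:
{"fn": "play_rows", "kwargs": {
  "rows": [
    {"slide":[0,0,0],"delta_rot":[0,0,-1],"fingers":-1},
    {"slide":[0,0,0],"delta_rot":[0,0,-1],"fingers":-1},
    {"slide":[0,0,0],"delta_rot":[0,0,-1],"fingers":-1},
    {"slide":[0,0,0],"delta_rot":[0,0,-1],"fingers":-1},
    {"slide":[0,0,0],"delta_rot":[0,0,-1],"fingers":-1},
    {"slide":[0,0,0],"delta_rot":[0,0,-1],"fingers":-1},
    {"slide":[0,0,0],"delta_rot":[0,0,-1],"fingers":-1},
    {"slide":[0,0,0],"delta_rot":[0,0,-1],"fingers":-1}
  ]
}}

```text
time_s: 18.68
tcp_pos: [0.4734, 0.2507, 0.1262]
eef_rot: [180.0, -0.0, -115.6]
contact_force: [0.5, 0.5, -4.2]
gripper_width: 0.0175
gripper_force: 30.0
```

Call:
{"fn": "play_rows", "kwargs": {
  "rows": [
    {"slide":[0,0,0],"delta_rot":[0,0,-1],"fingers":-1},
    {"slide":[0,0,0],"delta_rot":[0,0,-1],"fingers":-1},
    {"slide":[0,0,0],"delta_rot":[0,0,-1],"fingers":-1},
    {"slide":[0,0,0],"delta_rot":[0,0,-1],"fingers":-1},
    {"slide":[0,0,0],"delta_rot":[0,0,-0.4],"fingers":-1},
    {"slide":[0,0,0],"delta_rot":[0,0,0],"fingers":-1}
  ]
}}

```text
time_s: 19.42
tcp_pos: [0.4737, 0.2509, 0.126]
eef_rot: [180.0, -0.0, -95.6]
contact_force: [-0.5, 0.0, -3.0]
gripper_width: 0.0177
gripper_force: 30.0
```

```bash
python3 - <<'E'
from m import *
c=cap('top');y=np.radians(-5.5);u=np.array([-np.sin(y),np.cos(y)]);x=np.array([np.cos(y),np.sin(y)])
f=lambda u_,v,z:ray(c,(215+u_/4.571-.4,180+v/4.571-.4),z)[:2]*1000
for n,p in(('near inner',(138,204)),('near outer bottom-ish',(138,243)),('far outer',(146,112)),('far inner-ish',(146,150)),('y left',(122,130)),('y right',(172,130))):
    q=f(*p,.05);print(n,q,q@x,q@u)
s=cap('scene');print(r.get_state()['tcp_pos'],r.get_state()['eef_rot'])
cv2.imwrite('pics/v5.png',np.vstack([cv2.resize(i,(560,300)) if 0 else cv2.resize(i[y0:y0+150,x0:x0+280],(560,300)) for i,y0,x0 in((c['image'],150,80),(s['image'],80,180))]))
E
```

```text
near inner [515.28986459 -31.58082442] 515.9444601539456 17.952912273597956
near outer bottom-ish [494.05091496 -31.3060345 ] 494.7769529871266 16.190773996443685
far outer [565.90838191 -36.65180205] 566.8159715257381 17.75685030132476
far inner-ish [544.86679794 -36.36434063] 545.8437068800317 16.026241853148534
y left [556.16372299 -23.28951456] 555.835456582649 30.123636301667943
y right [555.66277767 -50.83517096] 557.97695168246 2.656781160402348
[0.47380396 0.25096597 0.12589094] [ 1.79995704e+02 -1.95397899e-03 -9.56613787e+01]
```

View pics/v5.png

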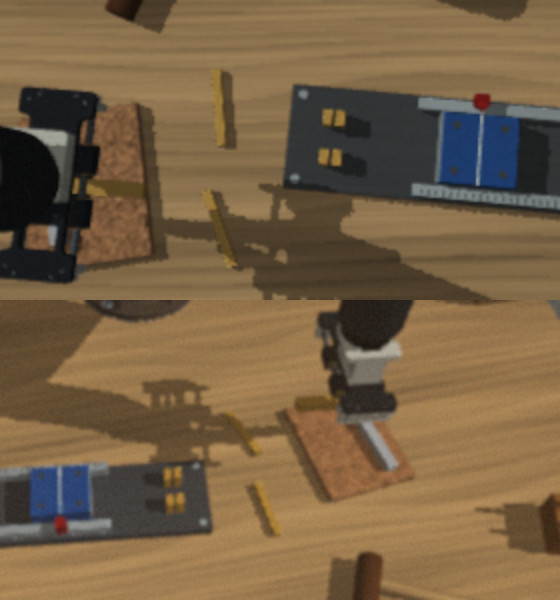

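The bar is held and aligned with the jig, and the stop is still on its mark. Next I'll carry it over the lane.

Call:
{"fn": "play_rows", "kwargs": {
  "rows": [
    {"slide":[0.275,-0.07,0],"delta_rot":[0,0,0],"fingers":-1},
    {"slide":[0.275,-0.07,0],"delta_rot":[0,0,0],"fingers":-1},
    {"slide":[0.275,-0.07,0],"delta_rot":[0,0,0],"fingers":-1},
    {"slide":[0.275,-0.07,0],"delta_rot":[0,0,0],"fingers":-1},
    {"slide":[0.275,-0.07,0],"delta_rot":[0,0,0],"fingers":-1},
    {"slide":[0.275,-0.07,0],"delta_rot":[0,0,0],"fingers":-1},
    {"slide":[0.275,-0.07,0],"delta_rot":[0,0,0],"fingers":-1},
    {"slide":[0.275,-0.07,0],"delta_rot":[0,0,0],"fingers":-1}
  ]
}}

```text
time_s: 20.52
tcp_pos: [0.5254, -0.087, 0.1259]
eef_rot: [-180.0, 0.0, -95.6]
contact_force: [0.5, 0.8, -3.6]
gripper_width: 0.0178
gripper_force: 30.0
```

Call:
{"fn": "play_rows", "kwargs": {
  "rows": [
    {"slide":[0,0,0.15],"delta_rot":[0,0,0],"fingers":-1},
    {"slide":[0,0,0.15],"delta_rot":[0,0,0],"fingers":-1},
    {"slide":[0,0,0],"delta_rot":[0,0,0],"fingers":-1},
    {"slide":[0,0,0],"delta_rot":[0,0,0],"fingers":-1}
  ]
}}

```text
time_s: 21.02
tcp_pos: [0.5259, -0.0855, 0.0815]
eef_rot: [-180.0, -0.0, -95.6]
contact_force: [0.3, 0.2, -3.0]
gripper_width: 0.0176
gripper_force: 30.0
```

```bash
python3 - <<'E'
from m import *
c=cap('top');s=cap('scene');print(r.get_state()['tcp_pos'],r.get_state()['eef_rot'])
cv2.imwrite('pics/v6.png',np.vstack([cv2.resize(i[y0:y0+75,x0:x0+150],(600,300),interpolation=cv2.INTER_CUBIC) for i,y0,x0 in((c['image'],180,220),(s['image'],140,170))]))
E
```

```text
[ 0.52618481 -0.08530546  0.08188926] [-1.79894525e+02  1.93336193e-02 -9.55722687e+01]
```

View pics/v6.png

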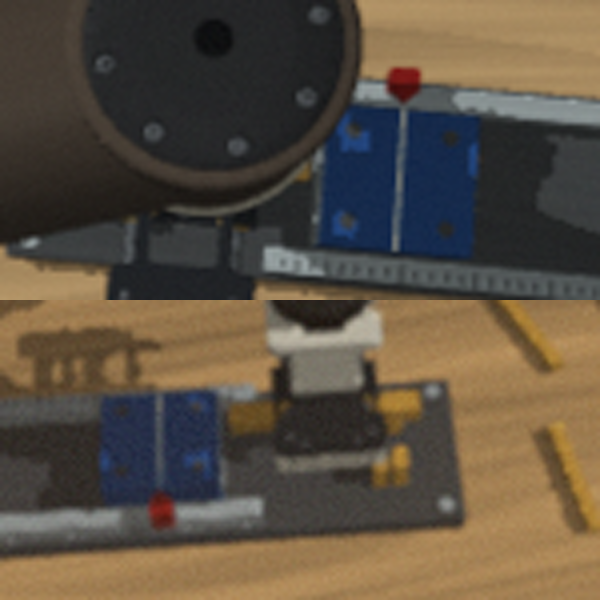

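```bash
python3 - <<'E'
from h import *
c=cap('scene');y=np.radians(-5.5);u=np.array([-np.sin(y),np.cos(y)]);x=np.array([np.cos(y),np.sin(y)])
f=lambda a,b,z:(lambda q:(q@x,q@u))(ray(c,(170+a/4-.4,140+(b-300)/4-.4),z)[:2]*1000)
print('end', f(228,412,.095),f(228,402,.095),f(229,433,.077)); print('far end',f(421,395,.095),f(421,412,.095))
T=np.array([526.2,-85.3]);print('tcp',T@x,T@u)
print('stop face top edge',f(218,393,.062),f(221,495,.062))
print('cheek far inner', f(392,447,.05),'near inner',f(400,417,.05))
E
```

```text
end (np.float64(531.8414397583952), np.float64(-107.40322082916305)) (np.float64(522.5445098102124), np.float64(-106.93406159540173)) (np.float64(539.9652370946122), np.float64(-108.25748735957986))
far end (np.float64(529.595288622077), np.float64(44.766422547969455)) (np.float64(545.3689566873117), np.float64(42.92986532826273))
tcp 531.9531222707847 -34.47326074457849
stop face top edge (np.float64(491.5457486762558), np.float64(-115.77379301745704)) (np.float64(586.9966707513661), np.float64(-117.92181188794508))
cheek far inner (np.float64(548.1980936813478), np.float64(21.043740992947203)) near inner (np.float64(520.3020655572151), np.float64(30.586910388832624))
```

The bar end has about 9 mm clearance to the stop and sits on the lane's centre. I'll lower it now.

Call:
{"fn": "play_rows", "kwargs": {
  "rows": [
    {"slide":[0,0,0.12],"delta_rot":[0,0,0],"fingers":-1},
    {"slide":[0,0,0.12],"delta_rot":[0,0,0],"fingers":-1},
    {"slide":[0,0,0.07],"delta_rot":[0,0,0],"fingers":-1},
    {"slide":[0,0,0.04],"delta_rot":[0,0,0],"fingers":-1},
    {"slide":[0,0,0.013],"delta_rot":[0,0,0],"fingers":-1},
    {"slide":[0,0,0],"delta_rot":[0,0,0],"fingers":-1}
  ]
}}

```text
time_s: 21.92
tcp_pos: [0.5257, -0.0855, 0.0266]
eef_rot: [-180.0, 0.0, -95.6]
contact_force: [-0.4, -0.4, -3.6]
gripper_width: 0.0181
gripper_force: 30.0
```

Call:
{"fn": "play_rows", "kwargs": {
  "rows": [
    {"slide":[0.015,0,0],"delta_rot":[0,0,0],"fingers":-1},
    {"slide":[0.015,0,0],"delta_rot":[0,0,0],"fingers":-1},
    {"slide":[0,0,0],"delta_rot":[0,0,0],"fingers":-1}
  ]
}}

```text
time_s: 22.3
tcp_pos: [0.5249, -0.0903, 0.0265]
eef_rot: [-180.0, 0.0, -95.6]
contact_force: [-0.1, 0.1, -2.7]
gripper_width: 0.018
gripper_force: 30.0
```

Call:
{"fn": "play_rows", "kwargs": {
  "rows": [
    {"slide":[0,0,0.01],"delta_rot":[0,0,0],"fingers":-1},
    {"slide":[0,0,0],"delta_rot":[0,0,0],"fingers":-1}
  ]
}}

```text
time_s: 22.55
tcp_pos: [0.5251, -0.0901, 0.0252]
eef_rot: [-180.0, -0.0, -95.6]
contact_force: [-2.2, -0.8, 1.5]
gripper_width: 0.0177
gripper_force: 30.0
```

Call:
{"fn": "play_rows", "kwargs": {
  "rows": [
    {"slide":[0,0,0],"delta_rot":[0,0,0],"fingers":-1},
    {"slide":[0.01,0,0],"delta_rot":[0,0,0],"fingers":-1},
    {"slide":[0,0,0],"delta_rot":[0,0,0],"fingers":-1}
  ],
  "squeeze": 4
}}

```text
time_s: 22.92
tcp_pos: [0.5254, -0.0912, 0.0251]
eef_rot: [-179.9, 0.0, -95.6]
contact_force: [-0.1, 4.7, 4.4]
gripper_width: 0.0181
gripper_force: 4.0
```

Call:
{"fn": "play_rows", "kwargs": {
  "rows": [
    {"slide":[0.005,0,0],"delta_rot":[0,0,0],"fingers":-1},
    {"slide":[0.005,0,0],"delta_rot":[0,0,0],"fingers":-1},
    {"slide":[0,0,0],"delta_rot":[0,0,0],"fingers":-1}
  ]
}}

```text
time_s: 23.3
tcp_pos: [0.5254, -0.0929, 0.0251]
eef_rot: [-179.9, 0.0, -95.6]
contact_force: [1.2, 3.9, 3.8]
gripper_width: 0.018
gripper_force: 4.0
```

Call:
{"fn": "play_rows", "kwargs": {
  "rows": [
    {"slide":[0.01,0,0],"delta_rot":[0,0,0],"fingers":-1},
    {"slide":[0.01,0,0],"delta_rot":[0,0,0],"fingers":-1},
    {"slide":[0,0,0],"delta_rot":[0,0,0],"fingers":-1}
  ]
}}

```text
time_s: 23.68
tcp_pos: [0.5247, -0.0961, 0.0249]
eef_rot: [-180.0, 0.0, -95.6]
contact_force: [2.0, 4.1, 2.5]
gripper_width: 0.0183
gripper_force: 4.0
```

```bash
python3 two.py 7; python3 - <<'E'
from m import *
s=cap('scene')['image'];cv2.imwrite('pics/v7.png',cv2.resize(s[150:195,192:282],(800,400),interpolation=cv2.INTER_CUBIC))
for v in range(170,177): print(v,s[v,222:236].tolist() if v==173 else (s[v,222:236,2].astype(int)-s[v,222:236,0]).tolist())
E
```

```text
slope deg -0.853715684322649 n 13
scene line y -165.01367692519352 -164.51983079871164 rem -0.1863230748064666
top line col at row 204.5: 320.84806475776526 30 tip ~320.55
170 [-34, -32, -14, 2, 8, 9, 9, 8, 5, 7, 5, 8, 13, 13]
171 [-37, -33, -16, -1, 5, 11, 8, 5, 12, 9, 10, 8, 6, 5]
172 [-39, -35, -17, -2, 7, 9, 10, 8, 7, 9, 8, 5, 7, 10]
173 [[75, 52, 39], [73, 48, 41], [71, 60, 54], [58, 51, 53], [47, 52, 56], [36, 40, 46], [44, 51, 54], [47, 49, 52], [44, 47, 52], [42, 44, 49], [39, 46, 50], [40, 45, 50], [35, 43, 51], [33, 39, 42]]
174 [-35, -34, -21, 4, 14, 17, 18, 25, 29, 27, 31, 38, 40, 29]
175 [-36, -35, -22, 14, 38, 48, 41, 49, 50, 55, 59, 64, 65, 43]
176 [-37, -34, -15, 22, 61, 67, 69, 66, 65, 68, 69, 67, 70, 47]
```

View pics/v7.png

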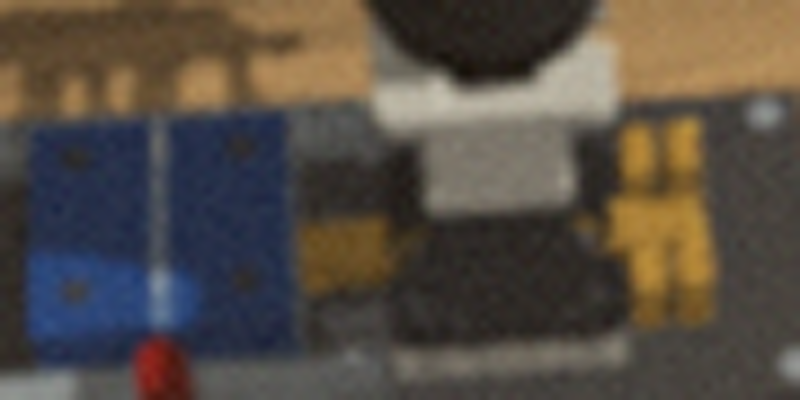

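The brass end sits right against the stop's front plate (zoom x≈300), and the line hasn't moved. I'll do one more low-grip push to confirm it slips, then let go.

Call:
{"fn": "play_rows", "kwargs": {
  "rows": [
    {"slide":[0.01,0,0],"delta_rot":[0,0,0],"fingers":-1},
    {"slide":[0.01,0,0],"delta_rot":[0,0,0],"fingers":-1},
    {"slide":[0,0,0],"delta_rot":[0,0,0],"fingers":-1}
  ]
}}

```text
time_s: 24.2
tcp_pos: [0.5244, -0.0989, 0.0247]
eef_rot: [-180.0, 0.0, -95.6]
contact_force: [3.1, 4.9, 0.2]
gripper_width: 0.0181
gripper_force: 4.0
```

Call:
{"fn": "play_rows", "kwargs": {
  "rows": [
    {"slide":[0,0,0],"delta_rot":[0,0,0],"fingers":-0.2},
    {"slide":[0,0,0],"delta_rot":[0,0,0],"fingers":-0.2},
    {"slide":[0,0,0],"delta_rot":[0,0,0],"fingers":-0.2},
    {"slide":[0,0,-0.1],"delta_rot":[0,0,0],"fingers":-0.2},
    {"slide":[0,0,-0.4],"delta_rot":[0,0,0],"fingers":-0.2},
    {"slide":[0,0,-0.4],"delta_rot":[0,0,0],"fingers":-0.2}
  ]
}}

```text
time_s: 24.95
tcp_pos: [0.5235, -0.0992, 0.1622]
eef_rot: [180.0, -0.0, -95.6]
contact_force: [1.7, -0.5, -0.0]
gripper_width: 0.0348
gripper_force: 0.0
```

Call:
{"fn": "play_rows", "kwargs": {
  "rows": [
    {"slide":[-0.4,0,0],"delta_rot":[0,0,0],"fingers":-0.2},
    {"slide":[-0.4,0,0],"delta_rot":[0,0,0],"fingers":-0.2},
    {"slide":[-0.4,0,0],"delta_rot":[0,0,0],"fingers":-0.2},
    {"slide":[-0.4,0,0],"delta_rot":[0,0,0],"fingers":-0.2},
    {"slide":[-0.4,0,0],"delta_rot":[0,0,0],"fingers":-0.2},
    {"slide":[-0.4,0,0],"delta_rot":[0,0,0],"fingers":-0.2},
    {"slide":[0,0,0],"delta_rot":[0,0,0],"fingers":-0.2}
  ]
}}

```text
time_s: 25.82
tcp_pos: [0.5592, 0.263, 0.1604]
eef_rot: [-180.0, 0.0, -95.4]
contact_force: [-0.6, -1.4, -0.0]
gripper_width: 0.0351
gripper_force: 0.0
```

```bash
python3 two.py 8; python3 - <<'E'
from m import *
c=cap('top');s=cap('scene')
cv2.imwrite('pics/v8.png',np.vstack([cv2.resize(i[y0:y0+56,x0:x0+150],(800,299),interpolation=cv2.INTER_CUBIC) for i,y0,x0 in((c['image'],192,215),(s['image'],148,160))]))
E
```

```text
slope deg -1.004152656610697 n 20
scene line y -165.40654103409295 -164.78875176605632 rem 0.20654103409296454
top line col at row 204.5: 320.82002852235286 30 tip ~320.55
```

View pics/v8.png

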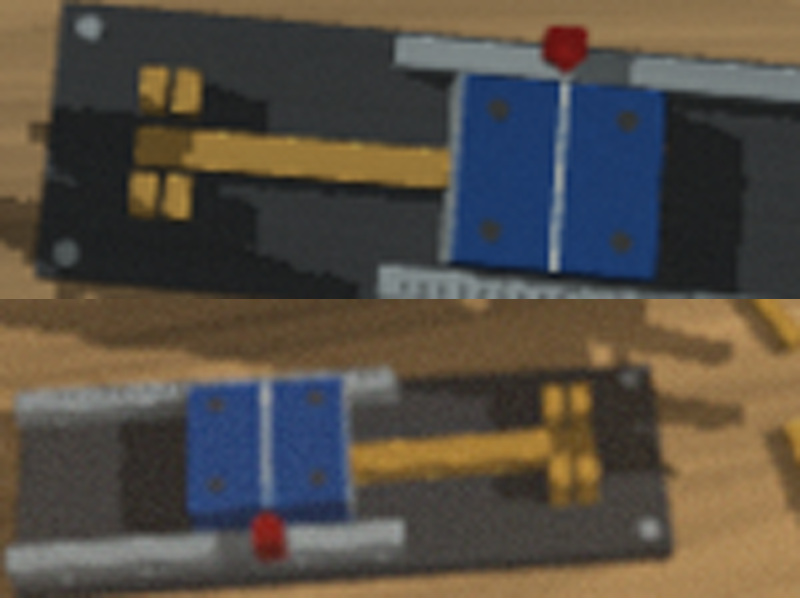

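The bar lies in the lane with its end against the stop (top view x≈450, scene x≈352). The line meets the tip at top (567,75) and scene (266,520). The gripper is clear, so I'm handing in.

```bash
python3 -c "
from plant import r
print(r.close_job())"
```

```text
the job is handed in; nothing more can be done
None
```

I handed the job in at about 26 s: in the last camera check the stop's white line was within about 0.5 mm of the pointer tip, and the brass bar lay between the saw cheeks against the stop, released with the gripper clear.

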